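Clear the coffee bar: spoons to the steel pan, tamping tools to the wooden caddy

TASK

Tidy the four loose barista tools by kind: lay the brass spoon and the black scoop in the stainless steel pan, wholly inside with nothing sticking out over the rim, and stand the tamper and the leveller upright on their flat steel bases on the floor of the wooden caddy. Leave the cup, the shot glass and the lidded jar standing where they are.

Things in the scene. Friction and masses are not known exactly. Their poses are not given: they have to be found in the camera images.
- pan: Fixed shallow stainless steel pan, open at the top, plain rim, 240 (its x) x 165 (its y) x 45 mm high outside (the flat rim lip is 256 x 180); walls and floor 4 mm, inside 232 x 157 x 41 mm deep. Origin: centre of its underside on the counter; z up. It and the caddy may swap sides.
- pan_floor (a point): Centre of the pan's inner floor, 4 mm above its underside; axes as the pan's.
- caddy: Fixed light-wood tray with a dark wooden stripe round its outside, open at the top, 220 (its x) x 165 (its y) x 40 mm high outside; walls and floor 10 mm, inside 200 x 145 x 30 mm deep. Origin: centre of its underside on the counter; z up.
- caddy_floor (a point): Centre of the caddy's inner floor, 10 mm above its underside; axes as the caddy's.
- spoon: Loose brass cupping spoon lying flat, 150 mm long along its x, about 60 g: straight bar handle 12 mm wide and 10 mm high (0 to 10 mm above the counter, x -75 to +36 mm), round shallow bowl 42 mm across and 12 mm high at the +x end. Origin: mid-length, on its underside; z up.
- spoon_grip (a point): Point to grip on the spoon's handle (5 mm above its underside, mid-length); 12 mm wide across y.
- spoon_butt (a point): Handle end of the spoon (x = -75 mm).
- spoon_tip (a point): Bowl end of the spoon (x = +75 mm).
- scoop: Loose black plastic coffee scoop, 120 mm long along its x, about 40 g: round cup 48 mm across and 30 mm high at the +x end (centre x = +36 mm), straight bar handle 12 mm wide and 10 mm high (4 to 14 mm above the counter, x -60 to +12 mm). Origin: mid-length, at the height of its underside; z up.
- scoop_grip (a point): Point to grip on the scoop's handle (x = -20 mm, 9 mm above its underside); 12 mm wide across y.
- scoop_butt (a point): Handle end of the scoop (x = -60 mm).
- scoop_tip (a point): Far end of the scoop's cup (x = +60 mm).
- tamper: Loose tamper standing upright, 84 mm tall, about 300 g: steel disc base 58 mm across and 14 mm high, thin neck 20 mm across, round wooden handle 34 mm across between 38 and 74 mm above its underside. Origin: centre of its flat underside; z up along the handle.
- leveller: Loose coffee leveller, a plain upright disc 54 mm across and 34 mm high, about 250 g: lower 22 mm steel, upper 12 mm wood. Origin: centre of its flat steel underside; z up.
- cup: Bystander: white espresso cup without handle, 56 mm across, 55 mm high, standing among the tools. Origin: centre of its underside.
- shot_glass: Bystander: clear shot glass, 50 mm across, 65 mm high. Origin: centre of its underside.
- shaker: Bystander: amber glass jar with a steel lid, 52 mm across, 100 mm high. Origin: centre of its underside.
Not all that is in view belongs to the job. What is shaped like the scoop but pink or purple is not meant.

How it is judged:
At the end, for the whole second after the job is handed in: Both ends of spoon and scoop are within the pan's inner walls (+2 mm) and under 50 mm above its floor; tamper and leveller have their base centres over the caddy floor, under 12 mm above it, tilted under 0.2 rad; all four at rest (under 30 mm/s) (x of spoon_butt in the frame of pan_floor between -0.118 and 0.118 m and y of spoon_butt in the frame of pan_floor between -0.081 and 0.081 m and z of each of spoon_butt, spoon_tip, scoop_butt, scoop_tip in the frame of pan_floor below 0.05 m and x of spoon_tip in the frame of pan_floor between -0.118 and 0.118 m and y of spoon_tip in the frame of pan_floor between -0.081 and 0.081 m and x of scoop_butt in the frame of pan_floor between -0.118 and 0.118 m and y of scoop_butt in the frame of pan_floor between -0.081 and 0.081 m and x of scoop_tip in the frame of pan_floor between -0.118 and 0.118 m and y of scoop_tip in the frame of pan_floor between -0.081 and 0.081 m and x of tamper in the frame of caddy_floor between -0.1 and 0.1 m and y of tamper in the frame of caddy_floor between -0.0725 and 0.0725 m and z of each of tamper, leveller in the frame of caddy_floor below 0.012 m and angle between each of tamper, leveller's own z axis and vertical below 0.2 rad and x of leveller in the frame of caddy_floor between -0.1 and 0.1 m and y of leveller in the frame of caddy_floor between -0.0725 and 0.0725 m and linear speed of each of spoon, scoop, tamper, leveller below 0.03 m/s); the robot touches nothing.
It fails at once if the cup is shifted more than 40 mm or knocked over (distance of cup from where it was at the start of the episode above 0.04 m or angle between cup's own z axis and vertical above 0.6 rad).
It fails at once if the shot glass is shifted more than 40 mm or knocked over (distance of shot_glass from where it was at the start of the episode above 0.04 m or angle between shot_glass's own z axis and vertical above 0.6 rad).
It fails at once if the lidded jar is shifted more than 40 mm or knocked over (distance of shaker from where it was at the start of the episode above 0.04 m or angle between shaker's own z axis and vertical above 0.6 rad).
It also fails if it takes over 72 s, if anything falls off the work surface, if the arm or the gripper's body presses on something with over 40 N, if the wrist force passes 120 N, or if a joint passes its speed limit or range.

ROBOT

A 6-joint arm with a two-finger parallel gripper is mounted at the origin on the work surface. World frame = base frame: x ahead of the robot, y to its left, z up, the work surface at z = 0. Lengths are in m, angles in rad, forces in N, time in s.
With the tool pointing down it reaches from about 0.375 to 0.75 m from the base axis. Payload 9 kg.
Tool frame: the origin (TCP) lies at the very end of the fingers, on their centre line; the grasp point (between the pads) lies 19 mm behind it (bot.tcp_to_grasp is the distance from the TCP to the grasp point, in m); z points along the fingers, y is the line along which they close (so a half turn about z gives the same grasp; the last joint's range is limited). The gripper opens to 85 mm and grips with 20 to 120 N. Pads are 22 mm wide; open, the fingers measure 114 mm over their backs; the gripper's body (76 mm by 85 mm) begins 54 mm behind the grasp point. The pads swing forward as they close: fully open they stand 13 mm farther back than shut.
Start: joints at [0.946, 0.104, 0.097, 1.564, 0, 1.353], TCP at [0.237, 0.551, 0.231] pointing down, gripper open.
Joint ranges: [-2.99, 2.99], [-0.84, 1.86], [-1.1, 1.16], [-1.84, 2.11], [-1.51, 1.56], [-3.14, 3.14]. Speed limits (rad/s): [2.22, 2.22, 2.57, 3.14, 3.14, 3.14].

INTERFACE

Orientations are given as a unit quaternion [w, x, y, z].
In Python, from cell import telemetry, grab_frame, camera_info, job, bot gives the robot as it stands.
- The arm moves only by the tool drive_tool, never from a script. Its argument "series" is a list of rows, each a list of 3 entries, a list of its own where there are three numbers: the shift along the world's x, y, z in units of 3 cm (1.0 is 3 cm), then the turn, a rotation vector about the world's x, y, z in units of 45 degrees (1.0 is 45 degrees), then the opening, from 0 (shut) to 1 (fully open). A call has exactly 10 rows; each row shifts and turns the commanded pose from where the row before left it; what a row does not reach is not made up. A row lasts 1/10 s, in which the tool goes at most 50 mm and 8.59 degrees, less where a joint would pass 70% of its speed; a pose out of reach is approached as far as the arm can. A call with a number of a shift or a turn outside -1 to 1 is refused whole. A call with a gripper value outside its range is refused whole. The fingers move at their own pace and stop on an object; "force" is the grip in N (left out, the last holds). Time passes only in rows, so rows that do not move let the fingers close, or fill a call up. It gives the time, the measured TCP pose, the force, the opening and the grip force at its end, in the units of the state.
- telemetry.state(): the state, without advancing time (a new reading comes with each control period).
- grab_frame(name): name is "side" or "top"; returns the picture (420x560x3 uint8, red, green, blue); there is no depth.
- camera_info(name): a dict with "fx", "fy", "cx", "cy" (pixels), "T" (4x4, takes a point from camera to world coordinates). Camera axes: x right, y up, looking along -z (the intrinsics and any distortion apply to the point x, -y, -z); pixel columns grow to the right and rows downward; lengths in m; the calibration is good to about 2 mm. A picture is of the moment at which its call begins. camera_info takes no time and is no camera call.
- job.hand_in(): hands the job in; it is judged then, once.
The state is a dict: "time_s": time; "q": joint angles; "joint_velocities": joint speeds; "joint_torque": joint torques, N m; "tcp_pos": TCP position; "eef_rot": TCP orientation; "contact_force": force on the tool from outside, world axes, zero at the start; "torque": the same for the moment, N m; "opening": opening from 0.0 (shut) to 1.0 (fully open); "finger_force": force on a finger pad.
Only numpy, scipy, OpenCV 4.12 (cv2) and the standard library are available. Lean on these libraries where they do the work, as an engineer would, in place of code of your own. Each camera call takes 0.05 s, during which the arm holds its last target. There are 200 camera calls.

## Working session

There is one attempt and no reset: what is moved stays moved. The work goes in short steps, Python scripts to look and compute and a tool call to move; the robot and the scene stay as the last step left them, time stands still between calls to the robot, and variables do not carry over. Pictures are saved under pics/ and viewed, at most 10 in all, crops included, and the job is handed in when it is done.

Besides the shell and the picture viewer there is one more tool, called after "Request:" by a JSON object that holds its "name" and its "arguments". drive_tool: Moves the arm, as the interface text tells. Shifts and turns lie within -1 to 1; 1 stands for 3 cm of shift or 45 degrees of turn. Its arguments: {"type":"object","properties":{"series":{"type":"array","items":{"type":"array"}},"force":{"type":"number"}},"required":["series"]}

```bash
mkdir -p pics; ls
cat > h.py <<'E'
import numpy as np, cv2
from cell import telemetry, grab_frame, camera_info, job, bot
def ray(n,u,v):
    c=camera_info(n);T=np.array(c["T"])
    d=np.array([(u-c["cx"])/c["fx"],-(v-c["cy"])/c["fy"],-1.0])
    return T[:3,3],T[:3,:3]@d
def onz(n,u,v,z):
    o,d=ray(n,u,v);return o+d*(z-o[2])/d[2]
def proj(n,p):
    c=camera_info(n);T=np.array(c["T"]);q=T[:3,:3].T@(np.array(p)-T[:3,3])
    return c["cx"]+c["fx"]*q[0]/-q[2],c["cy"]-c["fy"]*q[1]/-q[2]
def tri(u1,v1,u2,v2):
    o1,d1=ray("side",u1,v1);o2,d2=ray("top",u2,v2)
    s=np.linalg.lstsq(np.c_[d1,-d2],o2-o1,rcond=None)[0]
    a,b=o1+s[0]*d1,o2+s[1]*d2
    return (a+b)/2,np.linalg.norm(a-b)
E
python3 - <<'E'
from h import *
for n in("top","side"):
    f=grab_frame(n);cv2.imwrite(f"pics/{n}0.png",f[...,::-1]);c=camera_info(n);print(n,{k:c[k] for k in c if k!="T"},np.round(c["T"],3).tolist())
print(telemetry.state())
E
```

```text
pics
top {'fx': 438.14593585362474, 'fy': 438.14593585362474, 'cx': 272.11374095452857, 'cy': 209.04367178082018} [[0.005, 0.997, -0.074, 0.38], [-1.0, 0.006, 0.017, 0.004], [0.017, 0.073, 0.997, 1.4], [0.0, 0.0, 0.0, 1.0]]
side {'fx': 466.76708552238324, 'fy': 466.76708552238324, 'cx': 284.6365382500384, 'cy': 213.9834425670121} [[0.87, 0.273, -0.411, -0.063], [-0.494, 0.495, -0.715, -0.961], [0.008, 0.825, 0.565, 0.799], [0.0, 0.0, 0.0, 1.0]]
{'time_s': 0.1, 'q': array([ 9.46272773e-01,  1.04606667e-01,  9.65418162e-02,  1.56391151e+00,
       -1.73090755e-05,  1.35309906e+00]), 'joint_velocities': array([ 0.00104669, -0.00229323,  0.00153657,  0.0008224 , -0.0021826 ,
        0.00082656]), 'joint_torque': array([ 4.88441394e-03, -5.58209109e+01,  5.04719317e+01,  1.31452060e-02,
       -3.50983846e-04, -2.44859416e-05]), 'tcp_pos': array([0.23723037, 0.55077814, 0.23061649]), 'eef_rot': array([-2.33284519e-04,  2.02013234e-01,  9.79382614e-01, -5.42006671e-04]), 'contact_force': array([ 0.29411673, -0.21125989, -1.15376358]), 'torque': array([ 0.00114483, -0.04350321, -0.04139426]), 'finger_force': 0.0, 'opening': 1.0013761872151141}
```

View pics/top0.png

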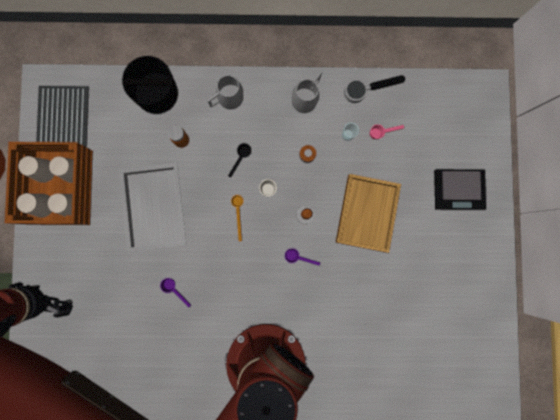

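View pics/side0.png

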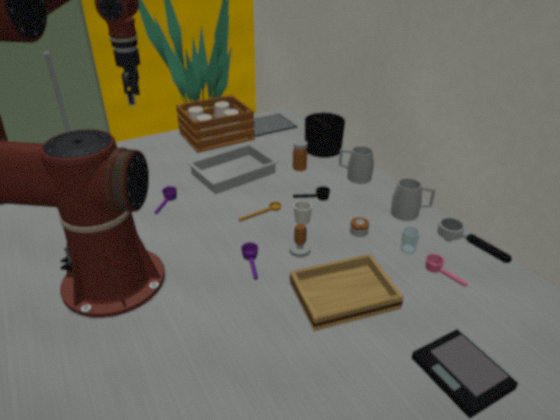

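Top view candidates:
- **Scoop:** black at (240,158). I'm rejecting the purple ones at (170,287) and (295,256), the pink one at (380,131) and the portafilter at (375,87).
- **Spoon:** brass at (238,217).
- **Tamper:** (306,214).
- **Leveller:** (308,153).
- **Bystanders:** cup (268,188), shot glass (350,131) and jar (179,136).
- **Containers:** pan at (155,207), caddy at (369,213).

The side view agrees: scoop (315,194), spoon (262,211), tamper (300,240), leveller (360,226).

```bash
cat >> h.py <<'E'
def blobs(f,roi,fn):
    h=cv2.cvtColor(f,cv2.COLOR_RGB2HSV).astype(int);m=fn(h[...,0],h[...,1],h[...,2]).astype(np.uint8)
    k=np.zeros_like(m);x0,y0,x1,y1=roi;k[y0:y1,x0:x1]=m[y0:y1,x0:x1]
    n,l,s,c=cv2.connectedComponentsWithStats(k)
    if n<2:return None
    i=1+np.argmax(s[1:,4]);ys,xs=np.where(l==i);P=np.c_[xs,ys].astype(float)
    cc=P.mean(0);w,V=np.linalg.eigh(np.cov(P.T));t=(P-cc)@V[:,1]
    return cc,s[i].tolist(),cc+V[:,1]*t.min(),cc+V[:,1]*t.max(),(l==i)
E
python3 - <<'E'
from h import *
T=cv2.imread("pics/top0.png")[...,::-1].copy();S=cv2.imread("pics/side0.png")[...,::-1].copy()
br=lambda h,s,v:(h<25)&(s>110); bk=lambda h,s,v:v<60; wood=lambda h,s,v:(h<28)&(s>70)
R={"spoon":((225,190,255,250),(230,198,288,226),br),"scoop":((222,135,260,182),(288,182,334,204),bk),
"tamper":((294,203,318,226),(290,220,312,250),br),"lev":((296,142,322,166),(346,214,374,232),br),
"caddy":((330,165,410,260),(280,245,410,335),wood)}
for k,(a,b,fn) in R.items():
    for n,f,r in(("top",T,a),("side",S,b)):
        o=blobs(f,r,fn)
        if o: print(k,n,"c",o[0].round(1),o[1],"ends",o[2].round(1),o[3].round(1))
    a1=blobs(T,a,fn);b1=blobs(S,b,fn)
    if a1 and b1: p,e=tri(*b1[0],*a1[0]);print("   tri",p.round(3),round(e,4))
    if k in("spoon","scoop"):
        for q in(a1[2],a1[3]):print("   end z=.008",onz("top",*q,.008).round(3))
a=cv2.resize(T[110:265,110:410],None,fx=2.6,fy=2.6,interpolation=2)
cv2.imwrite("pics/ct.png",a[...,::-1])
b=cv2.resize(S[135:335,185:415],None,fx=3,fy=3,interpolation=2);cv2.imwrite("pics/cs.png",b[...,::-1])
E
```

```text
spoon top c [237.6 212.1] [231, 195, 12, 46, 229] ends [236.4 194.9] [239.7 240.1]
spoon side c [264.1 209.9] [240, 202, 41, 18, 146] ends [280.  203.9] [240.  219.1]
   tri [0.471 0.091 0.007] 0.0029
   end z=.008 [0.527 0.095 0.008]
   end z=.008 [0.383 0.083 0.008]
scoop top c [241.  155.1] [229, 143, 22, 34, 217] ends [247.1 144. ] [229.4 176.2]
scoop side c [318.  193.5] [294, 187, 35, 13, 187] ends [328.5 192.1] [294.1 196.7]
   tri [0.655 0.081 0.015] 0.0027
   end z=.008 [0.692 0.063 0.008]
   end z=.008 [0.587 0.118 0.008]
tamper top c [306.3 213.4] [301, 209, 11, 10, 81] ends [311. 212.] [301.3 214.9]
tamper side c [299.7 233.7] [295, 224, 11, 21, 185] ends [300.2 223.9] [299.3 244. ]
   tri [ 0.466 -0.123  0.058] 0.001
lev top c [307.4 153.3] [300, 145, 16, 17, 153] ends [313.3 147.3] [302. 159.]
lev side c [359.3 224.8] [351, 219, 17, 11, 103] ends [367.  225.5] [350.8 224.1]
   tri [ 0.66  -0.13   0.024] 0.0002
caddy top c [368.1 212.9] [336, 174, 65, 79, 3825] ends [373.7 177.3] [362.5 248.3]
caddy side c [344.5 291. ] [290, 254, 113, 76, 5619] ends [401.7 288.4] [290.9 293.3]
   tri [ 0.471 -0.324  0.017] 0.0013
```

View pics/ct.png

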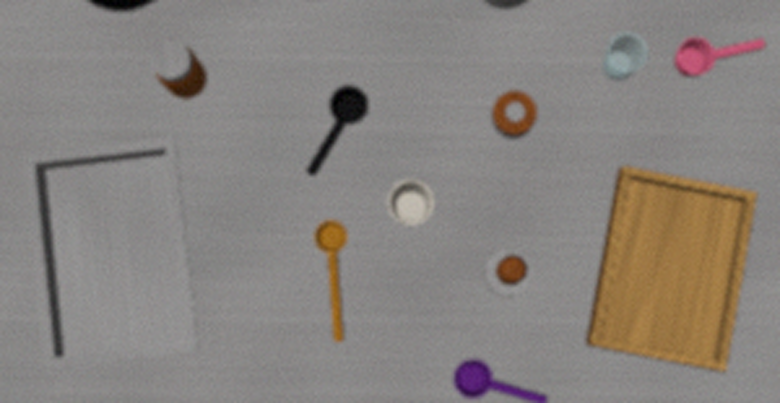

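View pics/cs.png

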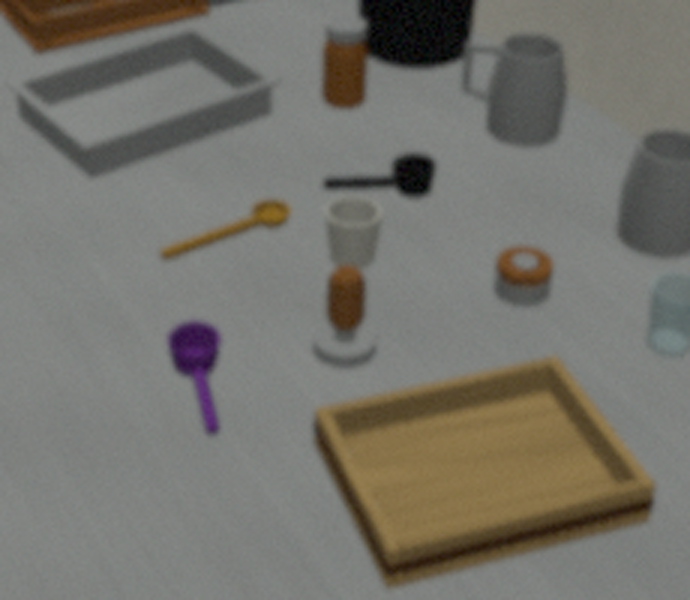

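The crops confirm the choices: the scoop is black with its cup upper right, the spoon is brass with its bowl at +x, the tamper has a wooden knob, and the leveller has a wooden ring. Next I'll measure the containers and bystanders.

Run:
```python
from h import *
r=lambda p:p.round(3).tolist()
t=lambda x,y:(x/2.6+110-.3,y/2.6+110-.3)
s=lambda x,y:(x/3+185-.3,y/3+135-.3)
print("pan side rim",[r(onz("side",*s(*p),.045)) for p in((18,97),(195,33),(275,85),(93,155))])
print("pan top rim",[r(onz("top",*t(*p),.045)) for p in((38,162),(172,140),(195,350),(58,357))])
print("pan R corner tri",tri(*s(275,85),*t(172,140)),"L front",tri(*s(93,155),*t(195,352)))
cT=((621,167),(757,194),(726,371),(588,344));cS=((548,360),(652,485),(393,548),(318,412))
P=[onz("top",*t(*p),.04) for p in cT];print("caddy top",[r(p) for p in P],r(sum(P)/4))
Q=[onz("side",*s(*p),.04) for p in cS];print("caddy side",[r(p) for p in Q],r(sum(Q)/4))
print("caddy tri",[r(tri(*s(*b),*t(*a))[0]) for a,b in zip(cT,cS)])
print("lev top",r(onz("top",*t(514,114),.034)),"side",r(onz("side",*s(524,266),.034)), r(tri(*s(524,266),*t(514,114))[0]))
print("tamper top",r(onz("top",*t(511,269),.08)), "base", r(onz("top",*t(508,273),.014)), r(onz("side",*s(345,348),.010)))
print("cup rim",r(onz("top",*t(411,203),.055)),r(onz("side",*s(354,214),.055)))
print("jar base side",r(onz("side",*s(344,92),0)),"lid top",r(onz("top",*t(172,62),.1)),r(onz("side",*s(348,33),.1)))
print("glass",r(onz("top",*t(630,47),.065)),r(onz("side",*s(672,345),0)))
print("scoop cup top",r(onz("top",*t(349,104),.03)),r(onz("side",*s(414,165),.03)),"butt",r(onz("top",*t(312,172),.012)),r(onz("side",*s(327,183),.009)))
print("spoon bowl",r(onz("top",*t(331,237),.01)),r(onz("side",*s(271,213),.01)),"butt",r(onz("top",*t(338,340),.01)),r(onz("side",*s(164,254),.007)))
```

```text
pan side rim [[0.348, 0.387, 0.045], [0.591, 0.437, 0.045], [0.612, 0.274, 0.045], [0.372, 0.231, 0.045]]
pan top rim [[0.592, 0.441, 0.045], [0.62, 0.282, 0.045], [0.37, 0.25, 0.045], [0.361, 0.41, 0.045]]
pan R corner tri (array([0.61959486, 0.28397813, 0.03871551]), np.float64(0.0035502239899375945)) L front (array([0.3726383 , 0.24892501, 0.0354623 ]), np.float64(0.011948356705935713))
caddy top [[0.592, -0.258, 0.04], [0.561, -0.423, 0.04], [0.347, -0.382, 0.04], [0.379, -0.217, 0.04]] [0.47, -0.32, 0.04]
caddy side [[0.583, -0.263, 0.04], [0.56, -0.421, 0.04], [0.352, -0.379, 0.04], [0.378, -0.225, 0.04]] [0.468, -0.322, 0.04]
caddy tri [[0.591, -0.258, 0.034], [0.56, -0.422, 0.041], [0.349, -0.381, 0.044], [0.38, -0.219, 0.034]]
lev top [0.657, -0.129, 0.034] side [0.655, -0.135, 0.034] [0.659, -0.13, 0.03]
tamper top [0.465, -0.121, 0.08] base [0.465, -0.124, 0.014] [0.46, -0.133, 0.01]
cup rim [0.545, -0.005, 0.055] [0.544, -0.009, 0.055]
jar base side [0.716, 0.293, 0.0] lid top [0.701, 0.273, 0.1] [0.694, 0.253, 0.1]
glass [0.733, -0.265, 0.065] [0.73, -0.264, 0.0]
scoop cup top [0.669, 0.071, 0.03] [0.669, 0.073, 0.03] butt [0.588, 0.117, 0.012] [0.588, 0.115, 0.009]
spoon bowl [0.508, 0.093, 0.01] [0.507, 0.092, 0.01] butt [0.382, 0.083, 0.01] [0.382, 0.082, 0.007]
```

Request:
{"name": "drive_tool", "arguments": {"series": [[[0.37,-0.77,-0.2],[0,0,0.03],0.5],[[0.37,-0.77,-0.2],[0,0,0.03],0.5],[[0.37,-0.77,-0.2],[0,0,0.03],0.5],[[0.37,-0.77,-0.2],[0,0,0.03],0.5],[[0.37,-0.77,-0.2],[0,0,0.03],0.5],[[0.37,-0.77,-0.2],[0,0,0.03],0.5],[[0.37,-0.77,-0.2],[0,0,0.03],0.5],[[0.37,-0.77,-0.2],[0,0,0.03],0.5],[[0.37,-0.77,-0.2],[0,0,0.03],0.5],[[0.37,-0.77,-0.2],[0,0,0.03],0.5]], "force": 50}}

```text
time_s: 1.1
tcp_pos: [0.3485, 0.319, 0.1708]
eef_rot: [-0.0, 0.085, 0.996, -0.0]
contact_force: [0.1, 0.1, -0.1]
opening: 0.499
finger_force: 0.0
```

Request:
{"name": "drive_tool", "arguments": {"series": [[[0.37,-0.77,-0.25],[0,0,0.03],0.5],[[0.37,-0.77,-0.25],[0,0,0.03],0.5],[[0.37,-0.77,-0.25],[0,0,0.03],0.5],[[0.37,-0.77,-0.25],[0,0,0.03],0.5],[[0.37,-0.77,-0.25],[0,0,0.03],0.5],[[0.37,-0.77,-0.25],[0,0,0.03],0.5],[[0.37,-0.77,-0.25],[0,0,0.03],0.5],[[0.37,-0.77,-0.25],[0,0,0.03],0.5],[[0.37,-0.77,-0.25],[0,0,0.03],0.5],[[0,0,0],[0,0,0],0.5]]}}

```text
time_s: 2.1
tcp_pos: [0.4485, 0.1101, 0.1025]
eef_rot: [-0.001, -0.019, 1.0, -0.0]
contact_force: [-0.2, 0.4, 1.3]
opening: 0.5
finger_force: 0.0
```

Request:
{"name": "drive_tool", "arguments": {"series": [[[0.28,-0.7,-0.3],[0,0,0.05],0.5],[[0,0,-0.7],[0,0,0],0.5],[[0,0,-0.7],[0,0,0],0.5],[[0,0,-0.7],[0,0,0],0.5],[[0,0,-0.5],[0,0,0],0.5],[[0,0,-0.3],[0,0,0],0.5],[[0,0,-0.08],[0,0,0],0.5],[[0,0,0],[0,0,0],0],[[0,0,0],[0,0,0],0],[[0,0,0],[0,0,0],0]]}}

```text
time_s: 3.1
tcp_pos: [0.4574, 0.0912, 0.0065]
eef_rot: [0.001, -0.04, 0.999, 0.0]
contact_force: [-1.2, 0.7, 4.1]
opening: 0.111
finger_force: 48.9
```

Request:
{"name": "drive_tool", "arguments": {"series": [[[0,0,0.5],[0,0,0],0],[[0,0,0.8],[0,0,0],0],[[0,0,0.8],[0,0,0],0],[[0,0.4,0.8],[0,0,0],0],[[0.1,0.8,0.2],[0,0,0.02],0],[[0.1,1,0],[0,0,0.02],0],[[0.1,1,0],[0,0,0.02],0],[[0.1,1,0],[0,0,0.02],0],[[0.1,1,0],[0,0,0],0],[[0.1,1,0],[0,0,0],0]]}}

```text
time_s: 4.1
tcp_pos: [0.4749, 0.2785, 0.0989]
eef_rot: [0.0, -0.071, 0.997, 0.0]
contact_force: [0.5, -0.1, -0.1]
opening: 0.106
finger_force: 49.0
```

Request:
{"name": "drive_tool", "arguments": {"series": [[[0.1,1,0],[0,0,0],0],[[0.1,1,0],[0,0,0],0],[[0,0.8,0],[0,0,0],0],[[0,0.4,0],[0,0,0],0],[[0,0,-0.2],[0,0,0],0],[[0,0,-0.4],[0,0,0],0],[[0,0,-0.4],[0,0,0],0],[[0,0,-0.2],[0,0,0],0],[[0,0,0],[0,0,0],0],[[0,0,0],[0,0,0],0]]}}

```text
time_s: 5.1
tcp_pos: [0.4807, 0.3728, 0.0624]
eef_rot: [-0.0, -0.071, 0.997, 0.0]
contact_force: [-0.8, -0.7, 0.3]
opening: 0.112
finger_force: 49.0
```

Run:
```python
from h import *
s=telemetry.state();print(s["tcp_pos"],s["finger_force"])
T=grab_frame("top");S=grab_frame("side")
a=cv2.resize(T[140:280,90:260],None,fx=3,fy=3,interpolation=2);b=cv2.resize(S[100:240,150:320],None,fx=3,fy=3,interpolation=2)
cv2.imwrite("pics/p1.png",cv2.resize(np.hstack([a,b]),(800,330))[...,::-1])
```

```text
[0.48073652 0.37275461 0.06237585] 48.95666062831879
```

View pics/p1.png

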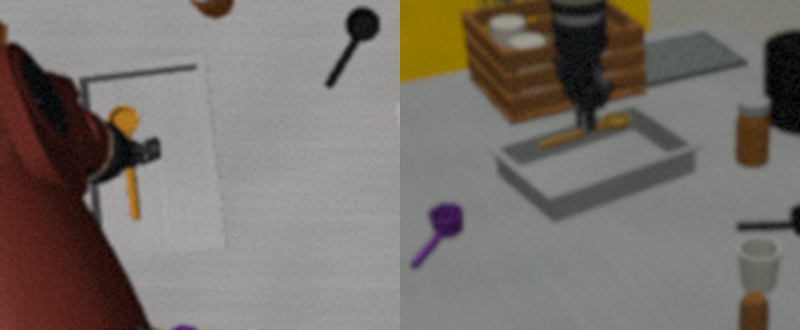

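The spoon is held level over the pan's +y half at about (128,160), in line with the pan and clear of the rim. I'll lower and release it.

Request:
{"name": "drive_tool", "arguments": {"series": [[[0,0,-0.5],[0,0,0],0],[[0,0,-0.5],[0,0,0],0],[[0,0,-0.4],[0,0,0],0],[[0,0,-0.2],[0,0,0],0],[[0,0,-0.03],[0,0,0],0],[[0,0,0],[0,0,0],0.3],[[0,0,0],[0,0,0],0.3],[[0,0,0.6],[0,0,0],0.3],[[0,0,0.9],[0,0,0],0.3],[[0,0,0.9],[0,0,0],0.3]]}}

```text
time_s: 6.2
tcp_pos: [0.4808, 0.3732, 0.0869]
eef_rot: [0.0, -0.071, 0.997, 0.0]
contact_force: [0.2, 0.6, 0.0]
opening: 0.299
finger_force: 0.0
```

Request:
{"name": "drive_tool", "arguments": {"series": [[[0.42,-0.83,0.3],[0,0,-0.08],0.4],[[0.42,-0.83,0.2],[0,0,-0.08],0.4],[[0.42,-0.83,0.2],[0,0,-0.08],0.4],[[0.42,-0.83,0],[0,0,-0.08],0.4],[[0.42,-0.83,0],[0,0,-0.08],0.4],[[0.42,-0.83,0],[0,0,-0.08],0.4],[[0.42,-0.83,0],[0,0,-0.08],0.4],[[0.42,-0.83,0],[0,0,-0.08],0.4],[[0.42,-0.83,0],[0,0,-0.08],0.5],[[0.42,-0.83,0],[0,0,-0.08],0.5]]}}

```text
time_s: 7.2
tcp_pos: [0.6077, 0.1231, 0.1075]
eef_rot: [0.001, 0.242, 0.97, 0.0]
contact_force: [-0.6, -0.2, -0.8]
opening: 0.497
finger_force: 0.0
```

Request:
{"name": "drive_tool", "arguments": {"series": [[[0.42,-0.83,0],[0,0,-0.03],0.5],[[0,0,-0.3],[0,0,0],0.5],[[0,0,-0.4],[0,0,0],0.5],[[0,0,-0.4],[0,0,0],0.5],[[0,0,-0.4],[0,0,0],0.5],[[0,0,-0.2],[0,0,0],0.5],[[0,0,0],[0,0,0],0.5],[[0,0,0],[0,0,0],0.5],[[0,0,0],[0,0,0],0.5],[[0,0,0],[0,0,0],0.5]]}}

```text
time_s: 8.2
tcp_pos: [0.6198, 0.0993, 0.0562]
eef_rot: [0.001, 0.252, 0.968, 0.0]
contact_force: [-0.5, -0.4, 1.1]
opening: 0.498
finger_force: 0.0
```

Request:
{"name": "drive_tool", "arguments": {"series": [[[0,0,-0.5],[0,0,0],0.5],[[0,0,-0.5],[0,0,0],0.5],[[0,0,-0.4],[0,0,0],0.5],[[0,0,-0.2],[0,0,0],0.5],[[0,0,-0.07],[0,0,0],0.5],[[0,0,0],[0,0,0],0],[[0,0,0],[0,0,0],0],[[0,0,0],[0,0,0],0],[[0,0,0.5],[0,0,0],0],[[0,0,0.8],[0,0,0],0]]}}

```text
time_s: 9.2
tcp_pos: [0.6182, 0.0993, 0.0444]
eef_rot: [-0.001, 0.252, 0.968, -0.0]
contact_force: [0.2, 0.3, 0.0]
opening: 0.114
finger_force: 50.1
```

Request:
{"name": "drive_tool", "arguments": {"series": [[[0,0,0.9],[0,0,0],0],[[-0.3,0,0.8],[0,0,0],0],[[-0.5,0.6,0.4],[0,0,0.09],0],[[-0.6,0.9,0],[0,0,0.1],0],[[-0.6,0.9,0],[0,0,0.1],0],[[-0.6,0.9,0],[0,0,0.1],0],[[-0.6,0.9,0],[0,0,0.1],0],[[-0.6,0.9,0],[0,0,0.1],0],[[-0.6,0.9,0],[0,0,0.1],0],[[-0.5,0.9,0],[0,0,0.1],0]]}}

```text
time_s: 10.2
tcp_pos: [0.4716, 0.3075, 0.1091]
eef_rot: [0.001, -0.057, 0.998, 0.0]
contact_force: [0.5, -0.0, 0.5]
opening: 0.119
finger_force: 50.1
```

Request:
{"name": "drive_tool", "arguments": {"series": [[[0,0,0],[0,0,0.12],0],[[0,0,-0.2],[0,0,0],0],[[0,0,-0.4],[0,0,0],0],[[0,0,-0.4],[0,0,0],0],[[0,0,-0.4],[0,0,0],0],[[0,0,-0.1],[0,0,0],0],[[0,0,0],[0,0,0],0],[[0,0,0],[0,0,0],0],[[0,0,0],[0,0,0],0],[[0,0,0],[0,0,0],0]]}}

```text
time_s: 11.2
tcp_pos: [0.4727, 0.3064, 0.063]
eef_rot: [0.0, -0.103, 0.995, 0.0]
contact_force: [-0.8, -0.5, -0.0]
opening: 0.113
finger_force: 50.1
```

Run:
```python
from h import *
s=telemetry.state();print(s["tcp_pos"],s["finger_force"])
T=grab_frame("top");S=grab_frame("side")
a=cv2.resize(T[140:280,90:260],None,fx=3,fy=3,interpolation=2);b=cv2.resize(S[100:240,150:320],None,fx=3,fy=3,interpolation=2)
cv2.imwrite("pics/p2.png",cv2.resize(np.hstack([a,b]),(800,330))[...,::-1])
```

```text
[0.47270445 0.30641612 0.06300599] 50.08717238903046
```

View pics/p2.png

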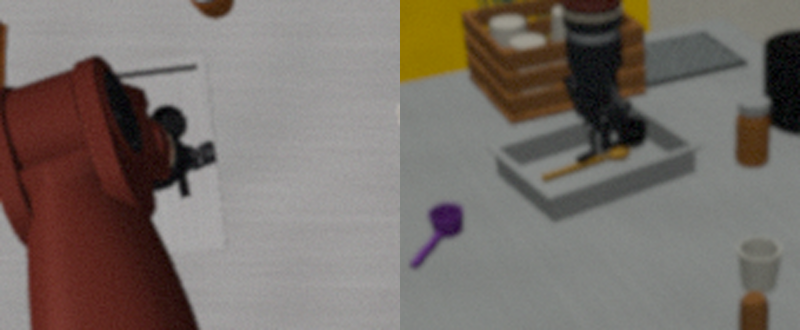

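Run:
```python
from h import *
S=grab_frame("side");T=grab_frame("top")
print("expect spoon",proj("side",(.48,.373,.01)),"tcp",proj("side",(.4727,.3064,.063)),"scoop c",proj("side",(.528,.314,.075)))
o=blobs(S,(190,140,280,200),lambda h,s,v:(h<25)&(s>110))
print(o[0],o[1],[onz("side",*p,.01).round(3) for p in o[:1]+o[2:4]])
o=blobs(T,(120,160,190,250),lambda h,s,v:(h<25)&(h>8)&(s>110)&(v>90))
print(o and (o[0],o[1]))
o=blobs(T,(150,180,190,228),lambda h,s,v:v<60);print(o[0],o[1])
```

```text
expect spoon (np.float64(229.39540269508583), np.float64(168.81749697926915)) tcp (np.float64(234.66005172972166), np.float64(163.79803385362044)) scoop c (np.float64(248.60070252654262), np.float64(155.901986025842))
[205.67132867 144.01748252] [190, 140, 34, 11, 286] [array([0.48 , 0.596, 0.01 ]), array([0.541, 0.57 , 0.01 ]), array([0.426, 0.619, 0.01 ])]
None
[160.01854494 204.41797432] [150, 180, 31, 48, 701]
```

The spoon lies on the pan floor at the expected pixel (229,169), and the scoop hangs above the -y half, clear of it. I'll lower and release the scoop.

Request:
{"name": "drive_tool", "arguments": {"series": [[[0,0,-0.5],[0,0,-0.07],0],[[0,0,-0.5],[0,0,0],0],[[0,0,-0.4],[0,0,0],0],[[0,0,-0.2],[0,0,0],0],[[0,0,0],[0,0,0],0],[[0,0,0],[0,0,0],0.3],[[0,0,0],[0,0,0],0.3],[[0,0,0.6],[0,0,0],0.3],[[0,0,0.9],[0,0,0],0.3],[[0,0,0.9],[0,0,0],0.3]]}}

```text
time_s: 12.4
tcp_pos: [0.4723, 0.3063, 0.0877]
eef_rot: [0.0, -0.075, 0.997, 0.0]
contact_force: [0.6, 1.2, -0.1]
opening: 0.304
finger_force: 0.0
```

Request:
{"name": "drive_tool", "arguments": {"series": [[[0.39,-0.91,0.5],[0,0,-0.03],1],[[0.39,-0.91,0.3],[0,0,-0.03],1],[[0.39,-0.91,0.2],[0,0,-0.03],1],[[0.39,-0.91,0],[0,0,-0.03],1],[[0.39,-0.91,0],[0,0,-0.03],1],[[0.39,-0.91,0],[0,0,-0.03],1],[[0.39,-0.91,0],[0,0,-0.03],1],[[0.39,-0.91,0],[0,0,-0.03],1],[[0.39,-0.91,0],[0,0,-0.03],1],[[0.39,-0.91,0],[0,0,-0.03],1]]}}

```text
time_s: 13.4
tcp_pos: [0.5901, 0.032, 0.1173]
eef_rot: [0.001, 0.043, 0.999, -0.0]
contact_force: [-0.0, -0.0, 0.2]
opening: 1.0
finger_force: 0.0
```

Request:
{"name": "drive_tool", "arguments": {"series": [[[0.39,-0.91,0],[0,0,-0.03],1],[[0.39,-0.91,0],[0,0,-0.03],1],[[0.39,-0.91,0],[0,0,-0.03],1],[[0.39,-0.91,0],[0,0,-0.03],1],[[0.39,-0.91,0],[0,0,0],1],[[0.3,-0.8,0],[0,0,0],1],[[0,0,-0.5],[0,0,0],1],[[0,0,-0.5],[0,0,0],1],[[0,0,-0.3],[0,0,0],1],[[0,0,0],[0,0,0],1]]}}

```text
time_s: 14.4
tcp_pos: [0.6553, -0.1257, 0.075]
eef_rot: [-0.002, 0.089, 0.996, 0.001]
contact_force: [0.4, 0.2, -0.7]
opening: 0.999
finger_force: 0.0
```

Run:
```python
from h import *
s=telemetry.state();print(s["tcp_pos"])
T=grab_frame("top");S=grab_frame("side")
a=cv2.resize(T[130:270,110:280],None,fx=3,fy=3,interpolation=2);b=cv2.resize(S[120:260,260:430],None,fx=3,fy=3,interpolation=2)
cv2.imwrite("pics/p3.png",cv2.resize(np.hstack([a,b]),(800,330))[...,::-1])
```

```text
[ 0.65527752 -0.12567242  0.07503303]
```

View pics/p3.png

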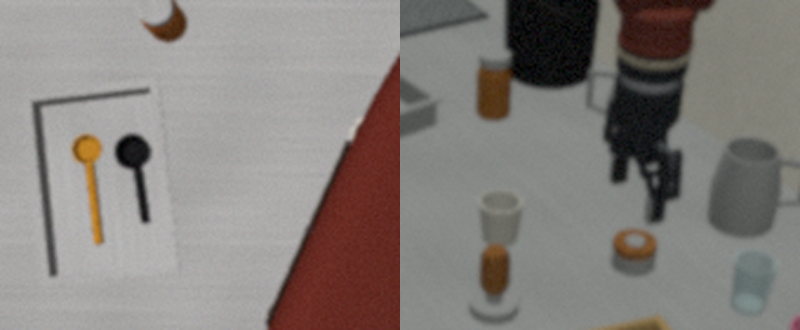

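Both tools lie flat inside the pan: spoon (90,190), scoop (138,180). The gripper stands above the leveller at (634,250).

Request:
{"name": "drive_tool", "arguments": {"series": [[[0.08,-0.17,-0.4],[0,0,0],1],[[0,0,-0.6],[0,0,0],1],[[0,0,-0.6],[0,0,0],1],[[0,0,-0.4],[0,0,0],1],[[0,0,-0.2],[0,0,0],1],[[0,0,0],[0,0,0],0.4],[[0,0,0],[0,0,0],0.4],[[0,0,0],[0,0,0],0.4],[[0,0,0],[0,0,0],0.4],[[0,0,0.4],[0,0,0],0.4]], "force": 60}}

```text
time_s: 15.5
tcp_pos: [0.6582, -0.132, 0.0224]
eef_rot: [-0.001, 0.089, 0.996, 0.0]
contact_force: [-0.2, 0.2, -2.5]
opening: 0.611
finger_force: 63.2
```

Request:
{"name": "drive_tool", "arguments": {"series": [[[0,0,0.8],[0,0,0],0.4],[[0,0,0.8],[0,0,0],0.4],[[-0.3,-0.3,0.5],[0,0,0],0.4],[[-0.6,-0.85,0],[0,0,0],0.4],[[-0.6,-0.85,0],[0,0,0],0.4],[[-0.6,-0.85,0],[0,0,0],0.4],[[-0.6,-0.85,0],[0,0,0],0.4],[[-0.6,-0.85,0],[0,0,0],0.4],[[-0.6,-0.85,0],[0,0,0],0.4],[[-0.6,-0.85,0],[0,0,0],0.4]]}}

```text
time_s: 16.5
tcp_pos: [0.5225, -0.3211, 0.0865]
eef_rot: [-0.0, 0.09, 0.996, 0.0]
contact_force: [0.7, 0.2, -3.3]
opening: 0.608
finger_force: 63.2
```

Request:
{"name": "drive_tool", "arguments": {"series": [[[-0.23,-0.35,0],[0,0,0],0.4],[[0,0,0],[0,0,0],0.4],[[0,0,0],[0,0,0],0.4],[[0,0,-0.3],[0,0,0],0.4],[[0,0,-0.3],[0,0,0],0.4],[[0,0,-0.2],[0,0,0],0.4],[[0,0,0],[0,0,0],0.4],[[0,0,0],[0,0,0],0.4],[[0,0,0],[0,0,0],0.4],[[0,0,0],[0,0,0],0.4]]}}

```text
time_s: 17.5
tcp_pos: [0.5175, -0.3306, 0.0629]
eef_rot: [0.0, 0.089, 0.996, -0.0]
contact_force: [0.2, 0.4, -2.3]
opening: 0.612
finger_force: 63.3
```

Run:
```python
from h import *
s=telemetry.state();print(s["tcp_pos"],s["finger_force"])
T=grab_frame("top");S=grab_frame("side")
a=cv2.resize(T[130:270,270:440],None,fx=3,fy=3,interpolation=2);b=cv2.resize(S[200:340,260:430],None,fx=3,fy=3,interpolation=2)
cv2.imwrite("pics/p4.png",cv2.resize(np.hstack([a,b]),(800,330))[...,::-1])
```

```text
[ 0.51753851 -0.33055436  0.06288762] 63.283577263355255
```

View pics/p4.png

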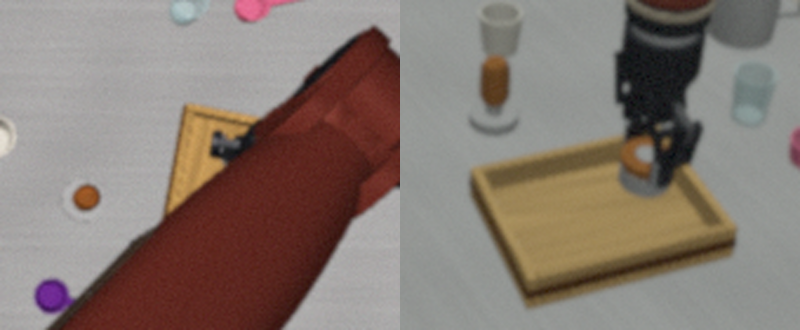

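The leveller is held upright above the caddy's +x half at (645,165), well clear of the walls. I'll lower and release it.

Request:
{"name": "drive_tool", "arguments": {"series": [[[0,0,-0.5],[0,0,0],0.4],[[0,0,-0.4],[0,0,0],0.4],[[0,0,-0.3],[0,0,0],0.4],[[0,0,-0.13],[0,0,0],0.4],[[0,0,0],[0,0,0],0.4],[[0,0,0],[0,0,0],0.78],[[0,0,0],[0,0,0],0.78],[[0,0,0.6],[0,0,0],0.78],[[0,0,0.9],[0,0,0],0.78],[[0,0,0.9],[0,0,0],0.78]]}}

```text
time_s: 18.6
tcp_pos: [0.517, -0.3301, 0.0946]
eef_rot: [-0.0, 0.089, 0.996, 0.0]
contact_force: [-0.3, 0.1, 0.3]
opening: 0.783
finger_force: 0.0
```

Request:
{"name": "drive_tool", "arguments": {"series": [[[0,0,0.6],[0,0,0],0.9],[[-0.2,0.8,0.4],[0,0,0],0.9],[[-0.25,1,0],[0,0,0],0.9],[[-0.25,1,0],[0,0,0],0.9],[[-0.25,1,0],[0,0,0],0.9],[[-0.25,1,0],[0,0,0],0.9],[[-0.25,1,0],[0,0,0],0.9],[[-0.25,0.8,0],[0,0,0],0.9],[[-0.03,0.33,0],[0,0,0],0.9],[[0,0,0],[0,0,0],0.9]]}}

```text
time_s: 19.6
tcp_pos: [0.4657, -0.1218, 0.1246]
eef_rot: [0.0, 0.089, 0.996, -0.0]
contact_force: [-0.3, -0.5, -0.4]
opening: 0.903
finger_force: 0.0
```

Request:
{"name": "drive_tool", "arguments": {"series": [[[0,0,0],[0,0,0],0.9],[[0,0,-0.5],[0,0,0],0.9],[[0,0,-0.6],[0,0,0],0.9],[[0,0,-0.6],[0,0,0],0.9],[[0,0,-0.6],[0,0,0],0.9],[[0,0,-0.4],[0,0,0],0.9],[[0,0,-0.2],[0,0,0],0.9],[[0,0,0],[0,0,0],0.9],[[0,0,0],[0,0,0],0.9],[[0,0,0],[0,0,0],0.9]]}}

```text
time_s: 20.6
tcp_pos: [0.466, -0.1228, 0.0384]
eef_rot: [0.001, 0.089, 0.996, -0.0]
contact_force: [-0.0, -0.3, 0.6]
opening: 0.898
finger_force: 0.0
```

Request:
{"name": "drive_tool", "arguments": {"series": [[[0,0,0],[0,0,0],0.1],[[0,0,0],[0,0,0],0.1],[[0,0,0],[0,0,0],0.1],[[0,0,0],[0,0,0],0.1],[[0,0,0],[0,0,0],0.1],[[0,0,0.3],[0,0,0],0.1],[[0,0,0.6],[0,0,0],0.1],[[0,0,0.6],[0,0,0],0.1],[[0,0,0.5],[0,0,0],0.1],[[0,0,0],[0,0,0],0.1]]}}

```text
time_s: 21.6
tcp_pos: [0.4665, -0.1231, 0.0997]
eef_rot: [0.001, 0.089, 0.996, -0.001]
contact_force: [-0.1, -0.1, -3.0]
opening: 0.379
finger_force: 59.8
```

Request:
{"name": "drive_tool", "arguments": {"series": [[[-0.1,-0.4,0],[0,0,0],0.1],[[-0.2,-0.8,0],[0,0,0],0.1],[[-0.2,-0.8,0],[0,0,0],0.1],[[-0.2,-0.8,0],[0,0,0],0.1],[[-0.2,-0.8,0],[0,0,0],0.1],[[-0.2,-0.8,0],[0,0,0],0.1],[[-0.2,-0.8,0],[0,0,0],0.1],[[-0.1,-0.7,0],[0,0,0],0.1],[[-0.08,-0.4,0],[0,0,0],0.1],[[0,0,0],[0,0,0],0.1]]}}

```text
time_s: 22.6
tcp_pos: [0.4201, -0.3125, 0.0966]
eef_rot: [-0.001, 0.09, 0.996, 0.0]
contact_force: [-0.0, 0.1, -2.7]
opening: 0.385
finger_force: 60.1
```

Run:
```python
from h import *
s=telemetry.state();print(s["tcp_pos"],s["finger_force"])
T=grab_frame("top");S=grab_frame("side")
a=cv2.resize(T[130:270,270:440],None,fx=3,fy=3,interpolation=2);b=cv2.resize(S[200:340,260:430],None,fx=3,fy=3,interpolation=2)
cv2.imwrite("pics/p5.png",cv2.resize(np.hstack([a,b]),(800,330))[...,::-1])
```

```text
[ 0.42005565 -0.31252146  0.09656399] 60.05743933841586
```

View pics/p5.png

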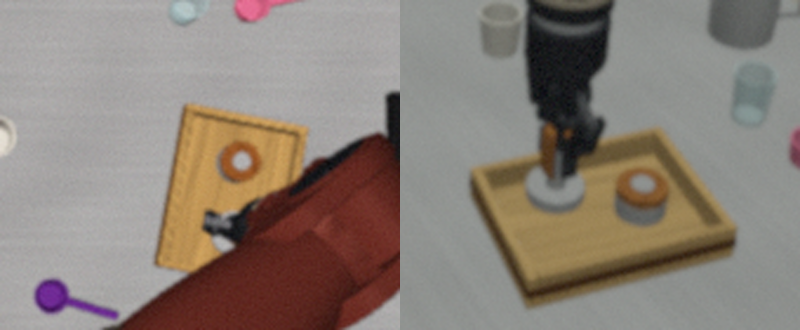

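The leveller stands upright in the caddy at (640,190). The tamper hangs over the caddy's -x half at (555,190), clear of the walls.

Request:
{"name": "drive_tool", "arguments": {"series": [[[0,0,-0.5],[0,0,0],0.1],[[0,0,-0.5],[0,0,0],0.1],[[0,0,-0.35],[0,0,0],0.1],[[0,0,-0.15],[0,0,0],0.1],[[0,0,0],[0,0,0],0.1],[[0,0,0],[0,0,0],0.1],[[0,0,0],[0,0,0],0.75],[[0,0,0],[0,0,0],0.75],[[0,0,0],[0,0,0],0.75],[[0,0,0.3],[0,0,0],0.75]]}}

```text
time_s: 23.7
tcp_pos: [0.4206, -0.311, 0.0611]
eef_rot: [-0.0, 0.089, 0.996, 0.001]
contact_force: [0.4, 0.2, 0.3]
opening: 0.749
finger_force: 0.0
```

Request:
{"name": "drive_tool", "arguments": {"series": [[[0,0,0.7],[0,0,0],0.75],[[0,0,1],[0,0,0],0.75],[[0,0,1],[0,0,0],0.75],[[0,0,1],[0,0,0],0.75],[[0,1,0],[0,0,0],0.75],[[0,1,0],[0,0,0],0.75],[[0,1,0],[0,0,0],0.75],[[0,1,0],[0,0,0],0.75],[[0,1,0],[0,0,0],0.75],[[0,0.5,0],[0,0,0],0.75]]}}

```text
time_s: 24.7
tcp_pos: [0.4211, -0.1447, 0.1735]
eef_rot: [0.0, 0.089, 0.996, -0.0]
contact_force: [-0.2, -0.0, -0.0]
opening: 0.752
finger_force: 0.0
```

Run:
```python
from h import *
T=grab_frame("top");S=grab_frame("side")
a=T[110:270,100:420];b=S[120:340,150:430]
b=cv2.resize(b,(407,320));a=cv2.resize(a,(393,320))
cv2.imwrite("pics/p6.png",np.hstack([a,b])[...,::-1])
```

```text
(no output)
```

View pics/p6.png

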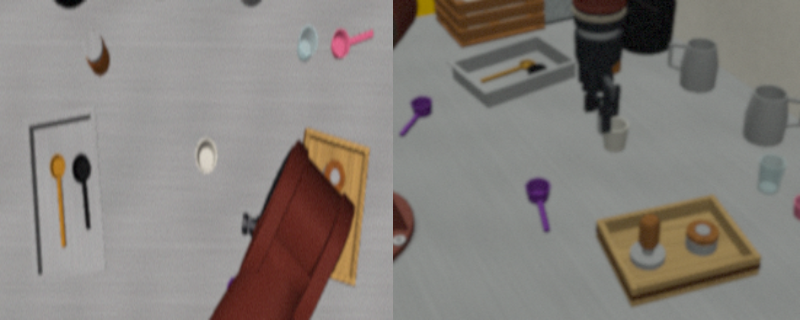

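The spoon (60,200) and scoop (83,190) lie in the pan. The tamper (649,240) and leveller (702,237) stand upright in the caddy. The cup, glass and jar haven't moved, and the arm is clear of everything.

```bash
python3 -c "
from cell import job
print(job.hand_in())"
```

```text
the job is handed in; nothing more can be done
None
```

The job is handed in at about 25 s: in the last images the spoon and scoop lie inside the pan, the tamper and leveller stand upright in the caddy, and the cup, shot glass and jar look unmoved; the hand-in returned no verdict.

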